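Find the fullest screw tin in the pedal-lid box

ROBOT

A 6-joint arm with a two-finger parallel gripper is mounted at the origin on the work surface; the furniture and walls round the work are solid. World frame = base frame: x ahead of the robot, y to its left, z up, the work surface at z = 0. Lengths are in mm, angles in rad, forces in N, time in s.
With the tool pointing down it reaches from about 425 to 925 mm from the base axis. Payload 12.5 kg.
Tool frame: the origin (TCP) lies midway between the tips of the shut fingers; the grasp point (between the pads) lies 19 mm behind it; x points along the fingers, z is the direction in which the jaws open and shut, and the axes are right-handed (so a half turn about x gives the same grasp; the last joint's range is limited). The gripper opens to 85 mm and grips with 20 to 120 N. Pads are 22 mm wide; open, the fingers measure 114 mm over their backs; the gripper's body (76 mm by 85 mm) begins 54 mm behind the grasp point. The pads swing forward as they close: fully open they stand 13 mm farther back than shut.
Start: joints at [1.002, 0.491, 1.559, -0, 1.092, -0.106], TCP at [279.021, 559.278, 231.327] pointing down, gripper open.
Joint ranges: [-3.1, 3.1], [-0.84, 2.19], [0.05, 2.79], [-1.13, 4.28], [0.06, 2.93], [-2.69, 2.69]. Speed limits (rad/s): [2.22, 2.22, 2.79, 3.14, 3.14, 3.14].

INTERFACE

Orientations are given as a unit quaternion [w, x, y, z].
In Python, from cell import env, snapshot gives the robot as it stands.
- The arm moves only by the tool move_arm, never from a script. Its argument "increments" is a list of rows, each an object of numbers: "dx", "dy", "dz": the shift along the tool's x, y, z in mm; "wx", "wy", "wz": the turn, a rotation vector about the tool's x, y, z in degrees; "claw": the finger opening in mm, from 0 to 85.4. In form: [{"dx": .., "dy": .., "dz": .., "wx": .., "wy": .., "wz": .., "claw": ..}, ...]. A call has 1 to 20 rows; each row is the pose to reach, as a shift and turn from the pose commanded when the call began, along the tool's axes at that moment; what a row does not reach only later rows make up. A row lasts 1/12 s, in which the tool goes at most 41.7 mm and 7.16 degrees, less where a joint would pass 70% of its speed; a pose out of reach is approached as far as the arm can. A call with a gripper value outside its range is refused whole. The fingers move at their own pace and stop on an object; the grip force is fixed at half the most. Time passes only in rows, so rows that repeat a pose let the fingers close. It gives the time, the measured TCP pose, the force and the opening at its end, in the units of the state.
- env.observe(): the state, without advancing time (a new reading comes with each control period).
- snapshot(name): name is "scene" or "top" or "wrist"; returns a dict with "img" (480x640x3 uint8, red, green, blue), "range_z" (480x640 float32, mm along the optical axis (not along the pixel's ray), 0 where there is no reading), "fx", "fy", "cx", "cy" (pixels), "eye" and "attitude" of the camera in the world. Camera axes: x right, y down, z forward; pixel columns grow to the right and rows downward; lengths in mm; the calibration is good to about 2 mm. A picture is of the moment at which its call begins.
- env.close_job(): hands the job in, once; it reports no verdict.
The state is a dict: "clock": time; "qpos": joint angles; "dq": joint speeds; "joint_efforts": joint torques, N m; "position": TCP position; "tcp_rot": TCP orientation; "ft_force": force on the tool from outside, world axes, zero at the start; "torque": the same for the moment, N m; "grip_width": finger opening in mm.
Only numpy, scipy, OpenCV 4.12 (cv2) and the standard library are available. Lean on these libraries where they do the work, as an engineer would, in place of code of your own. Each camera call takes 0.05 s, during which the arm holds its last target.

TASK

To pack the coat hooks we need the fullest of three look-alike closed screw tins: press the pedal of the blue box right down to its stop and let go, so that the lid stays open by itself. Heft the three tins inside one after another, setting each back upright in its place before you take the next, and leave the hooks and other things round the box alone. Finish with the gripper holding the heaviest tin upright and still, about 15 cm above its place, and do not put it down.

Things in the scene. Friction and masses are not known exactly. Their poses are not given: they have to be found in the camera images.
- tin_box: fixed blue sheet-steel box, 150 (x) x 356 (y) mm, rim 65 mm above the bench, walls 3 mm, inner floor at 22 mm. Origin: on the bench under its centre; x points from the pedal side to the hinge side, y along its length, z up. A domed grey lid covers it (top at 106 mm). The three tins stand inside in any order, near y = -105, 0 and +105 mm, x between -25 and +10 mm
- pedal_pad (a point): top centre of the pedal's black rubber tread, 46 (x) x 72 (y) mm, in front of the box at its x = -160 mm, y = 0; 57 mm above the bench when up, 33 mm at the stop. The pedal pivots at the box's x = -85 mm, 34 mm up. It resists with 6 to 10 N, the stop is hard. The lid's front edge (box x = -79 mm) swings straight up as the pedal goes down: keep clear of it
- pedal (a joint): pedal angle in rad: 0 = up (untouched), 0.32 = down on its stop; springs back when let go
- lid (a joint): lid angle in rad: 0 = closed, 1.8 = leaning open behind the box. Hinged on the box's +x rim. The pedal lifts it by 4.2 rad per rad through a crank; in the last part of its stroke it pushes the lid over centre (about 1.1 rad), after which it falls back to 1.8 and stays open without the pedal
- tin_a_mid (a point): centre (half-way up) of a closed round steel tin with a yellow band, 56 mm diameter, 74 mm tall, upright in the box, 59 mm above the bench; z is its axis. The three tins look alike and their order varies. Two weigh 0.2 to 0.4 kg; one weighs at least 0.15 kg more than either, 0.7 kg at most
- tin_b_mid (a point): centre of another tin, as tin_a_mid
- tin_c_mid (a point): centre of another tin, as tin_a_mid
- blue_hook: loose dark blue moulded coat hook, 28x116x64 mm, left in front of the box; origin under its centre; leave it alone
- teal_hook: loose white and teal moulded coat hook, 28x116x64 mm, left in front of the box; origin under its centre; leave it alone
- loose_knob: loose violet and black moulded knob, 44 mm diameter, 24 mm tall, standing at the right between the robot and the box; origin under its centre; leave it alone

How it is judged:
By the outcome, as a careful person would: the job done as asked, in the order asked, and still so for the second after the job is handed in, while the arm keeps its last pose, push and grip.
It also fails if it takes over 72 s, if anything falls off the work surface, if the arm or the gripper's body presses on something with over 40 N, if the wrist force passes 120 N, or if a joint passes its speed limit or range.

## Working session

There is one attempt and no reset: what is moved stays moved. The work goes in short steps, Python scripts to look and compute and a tool call to move; the robot and the scene stay as the last step left them, time stands still between calls to the robot, and variables do not carry over. Pictures are saved under pics/ and viewed, and the job is handed in when it is done.

Besides the shell and the picture viewer there is one more tool, called after "Request:" by a JSON object that holds its "method" and its "body". move_arm: Moves the arm, as the interface text tells. Its arguments: {"type":"object","properties":{"increments":{"type":"array","items":{"type":"object","properties":{"dx":{"type":"number"},"dy":{"type":"number"},"dz":{"type":"number"},"wx":{"type":"number"},"wy":{"type":"number"},"wz":{"type":"number"},"claw":{"type":"number"}}}}},"required":["increments"]}

```bash
ls; mkdir -p pics; python3 - <<'E'
from cell import env, snapshot
import cv2, numpy as np
print(env.observe())
for n in ["scene","top"]:
    s=snapshot(n); cv2.imwrite(f"pics/{n}0.png",s["img"][:,:,::-1]); print(n,s["fx"],s["fy"],s["cx"],s["cy"],s["eye"],s["attitude"])
E
```

```text
pics
{'clock': 0.0, 'qpos': array([ 1.00243348e+00,  4.91574561e-01,  1.55947422e+00, -5.12624586e-06,
        1.09172279e+00, -1.05623744e-01]), 'dq': array([-8.43559238e-04, -1.16814536e-03,  2.51580614e-04, -6.80319765e-05,
       -1.33825170e-03,  1.82934277e-04]), 'joint_efforts': array([ 2.32126276e-04, -6.18444943e+01, -2.61585224e+01, -1.13649651e-04,
        4.09622342e-03, -2.10568800e-05]), 'position': array([278.86305658, 559.06788296, 230.70989693]), 'tcp_rot': array([ 0.60095657, -0.37220402,  0.60170639,  0.37183973]), 'ft_force': array([0.12271931, 0.43092441, 0.30228685]), 'torque': array([-0.00037743, -0.00351993,  0.01868031]), 'grip_width': 85.58685836771545}
scene 525.454312933512 525.454312933512 316.86145141914676 231.00727088562118 [ 126.98209979 -678.32466706  573.44525492] [-0.43723971  0.85406691 -0.25405014  0.12185922]
top 503.0456087264201 503.0456087264201 324.28883050851357 243.84685092208684 [ 372.22314168  -48.67362822 1089.60662994] [ 0.05292735 -0.70045839  0.70986822 -0.05141838]
```

View pics/scene0.png

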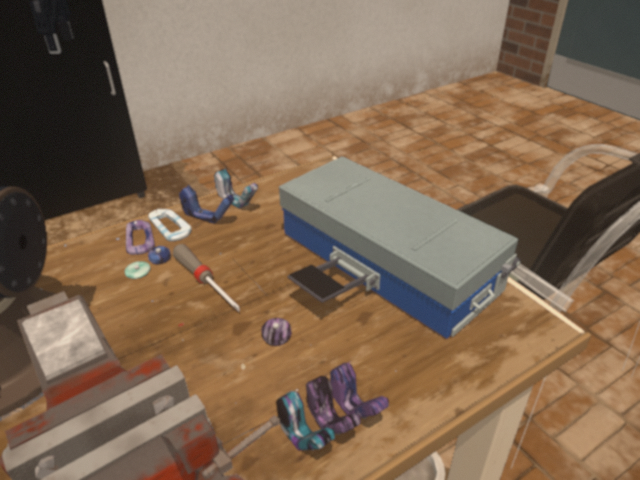

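View pics/top0.png

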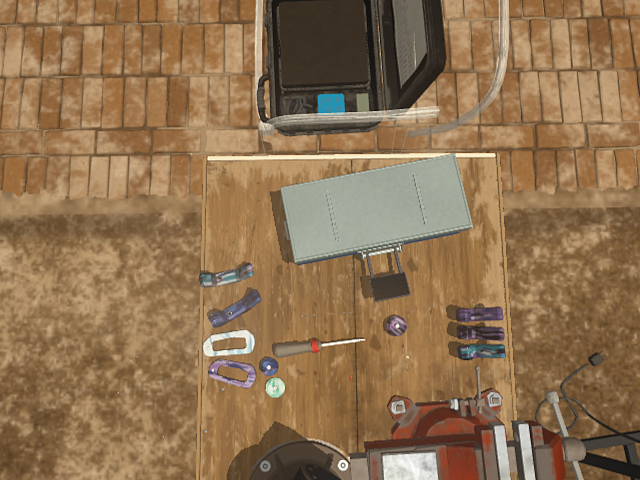

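```bash
cat > h.py <<'E'
from cell import env, snapshot
import cv2, numpy as np
from scipy.spatial.transform import Rotation as R
def rot(q): return R.from_quat([q[1],q[2],q[3],q[0]]).as_matrix()
def pts(s):
    h,w=s["range_z"].shape; u,v=np.meshgrid(np.arange(w),np.arange(h)); z=s["range_z"]
    c=np.stack([(u-s["cx"])/s["fx"]*z,(v-s["cy"])/s["fy"]*z,z],-1)
    return c@rot(s["attitude"]).T+np.array(s["eye"])
def proj(s,p):
    c=(np.array(p,float)-s["eye"])@rot(s["attitude"])
    return c[...,0]/c[...,2]*s["fx"]+s["cx"], c[...,1]/c[...,2]*s["fy"]+s["cy"]
def ray(s,u,v,h):
    d=rot(s["attitude"])@np.array([(u-s["cx"])/s["fx"],(v-s["cy"])/s["fy"],1]); e=np.array(s["eye"])
    return e+d*(h-e[2])/d[2]
E
python3 - <<'E'
from h import *
s=snapshot("top"); P=pts(s)
for n,u,v in [("lid",375,210),("lidc",283,187),("lidc",452,156),("lidc",470,226),("lidc",297,262),("pad",390,287),("knob",397,325),("base",305,465),("bench",330,400),("hookteal",228,275),("vise",430,430),("tablecorner",207,157),("right hooks",480,330)]:
    print(n,P[v,u].round(),s["range_z"][v,u])
print(proj(s,[0,0,0]),proj(s,[279,559,231]))
hsv=cv2.cvtColor(s["img"],cv2.COLOR_RGB2HSV)
Z=P[...,2]
m=((Z>95)&(Z<115)&(P[...,0]>350)&(s["range_z"]>0)&(P[...,0]<950)).astype(np.uint8)
n,l,st,c=cv2.connectedComponentsWithStats(m); i=1+np.argmax(st[1:,4]); print(st[i],c[i])
q=P[l==i][:,:2].astype(np.float32); print("lid rect",cv2.minAreaRect(q))
g=s["img"].max(-1)
m=((g<75)&(Z>35)&(Z<70)&(P[...,0]>350)).astype(np.uint8)
n,l,st,c=cv2.connectedComponentsWithStats(m)
for i in range(1,n):
    if st[i,4]>80: print(st[i],c[i],P[l==i].mean(0),cv2.minAreaRect(P[l==i][:,:2].astype(np.float32)))
E
```

```text
lid [ 586. -150.  104.] 1005.833
lidc [636.  34. 105.] 1012.9706
lidc [ 695. -309.  107.] 1019.5184
lidc [ 551. -338.  103.] 1001.3784
lidc [485.   8.  88.] 1007.4563
pad [ 435. -181.   56.] 1031.1018
knob [ 357. -197.   25.] 1050.819
base [128. -10. 194.] 850.413
bench [204. -55.  -1.] 1054.1262
hookteal [468. 161.  10.] 1082.0033
vise [ 153. -251.   55.] 990.63135
tablecorner [736. 214.  -1.] 1132.2458
right hooks [ 345. -370.   25.] 1048.3477
(np.float64(304.4232929291639), np.float64(504.0323169365672)) (np.float64(-38.889528688769985), np.float64(380.221930774019))
[  280   153   193   109 13761] [375.32730179 207.04454618]
lid rect ((593.71484375, -151.8843231201172), (156.4211883544922, 363.7643737792969), 10.515450477600098)
[419  67  25  16 183] [429.21311475  73.7704918 ] [ 899.6987825  -282.1344651    53.97871008] ((898.2534790039062, -286.0259704589844), (48.01517868041992, 20.434263229370117), 87.71713256835938)
[371 273  38  27 724] [389.60359116 285.69751381] [ 437.42713487 -180.19749633   56.71246702] ((437.2054748535156, -179.5564727783203), (44.65495681762695, 71.29173278808594), 10.392931938171387)
```

```bash
cat >> h.py <<'E'
YAW=np.radians(10.4); BX=np.array([np.cos(YAW),np.sin(YAW),0]); BY=np.array([-np.sin(YAW),np.cos(YAW),0]); BO=np.array([594.5,-151.5,0])
def box(x,y,z): return BO+x*BX+y*BY+np.array([0,0,z])
def inbox(p): d=np.asarray(p)-BO; return np.stack([d@BX,d@BY,d[...,2]],-1)
def goal(p,sgn=-1):
    o=env.observe(); A=rot(o["tcp_rot"])
    z=sgn*BY; x=np.array([0,0,-1.]); T=np.stack([x,np.cross(z,x),z],1)
    d=A.T@(np.array(p)-o["position"]); w=np.degrees(R.from_matrix(A.T@T).as_rotvec())
    print("d",d.round(1),"w",w.round(1),"| tcp box",inbox(o["position"]).round(1),"F",o["ft_force"].round(2),"grip",round(o["grip_width"],1),"t",round(o["clock"],2),"tilt",A[:,0].round(3))
E
python3 - <<'E'
from h import *
print(rot(env.observe()["tcp_rot"]).round(3))
goal([480,250,240],1);goal([480,250,240],-1)
goal(box(-163,0,150),1)
E
```

```text
[[-0.    -0.895  0.446]
 [-0.001  0.446  0.895]
 [-1.     0.    -0.001]]
d [  -9.  -317.9 -186.8] w [-36.9  -0.   -0. ] | tcp box [-182.1  755.9  230.9] F [-0.88 -0.3   0.09] grip 85.5 t 0.15 tilt [-0.    -0.001 -1.   ]
d [  -9.  -317.9 -186.8] w [ 1.431e+02 -0.000e+00  1.000e-01] | tcp box [-182.1  755.9  230.9] F [-0.88 -0.3   0.09] grip 85.5 t 0.15 tilt [-0.    -0.001 -1.   ]
d [  81.3 -469.4 -592.8] w [-36.9  -0.   -0. ] | tcp box [-182.1  755.9  230.9] F [-0.88 -0.3   0.09] grip 85.5 t 0.15 tilt [-0.    -0.001 -1.   ]
```

Request:
{"method": "move_arm", "body": {"increments": [{"dx": -9,"dy": -318,"dz": -187,"wx": -37,"claw": 0},{"dx": -9,"dy": -318,"dz": -187,"wx": -37,"claw": 0},{"dx": -9,"dy": -318,"dz": -187,"wx": -37,"claw": 0},{"dx": -9,"dy": -318,"dz": -187,"wx": -37,"claw": 0},{"dx": -9,"dy": -318,"dz": -187,"wx": -37,"claw": 0},{"dx": -9,"dy": -318,"dz": -187,"wx": -37,"claw": 0},{"dx": -9,"dy": -318,"dz": -187,"wx": -37,"claw": 0},{"dx": -9,"dy": -318,"dz": -187,"wx": -37,"claw": 0},{"dx": -9,"dy": -318,"dz": -187,"wx": -37,"claw": 0},{"dx": -9,"dy": -318,"dz": -187,"wx": -37,"claw": 0},{"dx": -9,"dy": -318,"dz": -187,"wx": -37,"claw": 0},{"dx": -9,"dy": -318,"dz": -187,"wx": -37,"claw": 0},{"dx": -9,"dy": -318,"dz": -187,"wx": -37,"claw": 0}]}}

```text
schema error: expected keys dx, dy, dz, wx, wy, wz, claw
```

```bash
python3 - <<'E'
from h import *
goal(box(-162,0,150),1)
E
```

```text
d [  81.3 -470.2 -592.2] w [-36.9  -0.   -0. ] | tcp box [-182.1  755.9  230.9] F [-0.88 -0.3   0.09] grip 85.5 t 0.15 tilt [-0.    -0.001 -1.   ]
```

All keys are required in every row.

Request:
{"method": "move_arm", "body": {"increments": [{"dx": -9,"dy": -318,"dz": -187,"wx": -37,"wy": 0,"wz": 0,"claw": 0},{"dx": -9,"dy": -318,"dz": -187,"wx": -37,"wy": 0,"wz": 0,"claw": 0},{"dx": -9,"dy": -318,"dz": -187,"wx": -37,"wy": 0,"wz": 0,"claw": 0},{"dx": -9,"dy": -318,"dz": -187,"wx": -37,"wy": 0,"wz": 0,"claw": 0},{"dx": -9,"dy": -318,"dz": -187,"wx": -37,"wy": 0,"wz": 0,"claw": 0},{"dx": -9,"dy": -318,"dz": -187,"wx": -37,"wy": 0,"wz": 0,"claw": 0},{"dx": -9,"dy": -318,"dz": -187,"wx": -37,"wy": 0,"wz": 0,"claw": 0},{"dx": -9,"dy": -318,"dz": -187,"wx": -37,"wy": 0,"wz": 0,"claw": 0},{"dx": -9,"dy": -318,"dz": -187,"wx": -37,"wy": 0,"wz": 0,"claw": 0},{"dx": -9,"dy": -318,"dz": -187,"wx": -37,"wy": 0,"wz": 0,"claw": 0},{"dx": -9,"dy": -318,"dz": -187,"wx": -37,"wy": 0,"wz": 0,"claw": 0},{"dx": -9,"dy": -318,"dz": -187,"wx": -37,"wy": 0,"wz": 0,"claw": 0}]}}

```text
clock: 1.15
position: [479.9, 249.9, 240.1]
tcp_rot: [0.452, -0.543, 0.453, 0.543]
ft_force: [-0.2, 0.9, 0.3]
grip_width: -0.0
```

```bash
python3 - <<'E'
from h import *
goal(box(-162,0,150),1)
E
```

```text
d [  90.1  121.8 -415.5] w [ 0.  0. -0.] | tcp box [-40.2 415.5 240.1] F [-0.17  0.93  0.26] grip -0.0 t 1.15 tilt [-0.001  0.    -1.   ]
```

Request:
{"method": "move_arm", "body": {"increments": [{"dx": 90,"dy": 122,"dz": -415,"wx": 0,"wy": 0,"wz": 0,"claw": 0},{"dx": 90,"dy": 122,"dz": -415,"wx": 0,"wy": 0,"wz": 0,"claw": 0},{"dx": 90,"dy": 122,"dz": -415,"wx": 0,"wy": 0,"wz": 0,"claw": 0},{"dx": 90,"dy": 122,"dz": -415,"wx": 0,"wy": 0,"wz": 0,"claw": 0},{"dx": 90,"dy": 122,"dz": -415,"wx": 0,"wy": 0,"wz": 0,"claw": 0},{"dx": 90,"dy": 122,"dz": -415,"wx": 0,"wy": 0,"wz": 0,"claw": 0},{"dx": 90,"dy": 122,"dz": -415,"wx": 0,"wy": 0,"wz": 0,"claw": 0},{"dx": 90,"dy": 122,"dz": -415,"wx": 0,"wy": 0,"wz": 0,"claw": 0},{"dx": 90,"dy": 122,"dz": -415,"wx": 0,"wy": 0,"wz": 0,"claw": 0},{"dx": 90,"dy": 122,"dz": -415,"wx": 0,"wy": 0,"wz": 0,"claw": 0},{"dx": 90,"dy": 122,"dz": -415,"wx": 0,"wy": 0,"wz": 0,"claw": 0},{"dx": 90,"dy": 122,"dz": -415,"wx": 0,"wy": 0,"wz": 0,"claw": 0},{"dx": 90,"dy": 122,"dz": -415,"wx": 0,"wy": 0,"wz": 0,"claw": 0}]}}

```text
clock: 2.23
position: [435.7, -179.9, 149.9]
tcp_rot: [0.452, -0.543, 0.452, 0.544]
ft_force: [0.4, 0.8, -0.5]
grip_width: 0.0
```

```bash
python3 - <<'E'
from h import *
goal(box(-162,0,62),1)
s=snapshot("wrist"); cv2.imwrite("pics/w1.png",s["img"][:,:,::-1])
s=snapshot("scene"); cv2.imwrite("pics/s1.png",s["img"][:,:,::-1])
E
```

```text
d [87.9  0.6 -0.8] w [ 0.   0.1 -0. ] | tcp box [-161.4    0.8  149.9] F [ 0.38  0.78 -0.48] grip 0.0 t 2.23 tilt [-0.001  0.001 -1.   ]
```

View pics/w1.png

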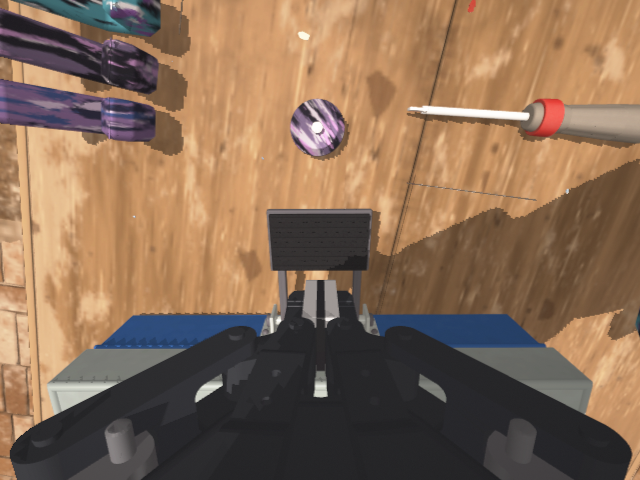

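View pics/s1.png

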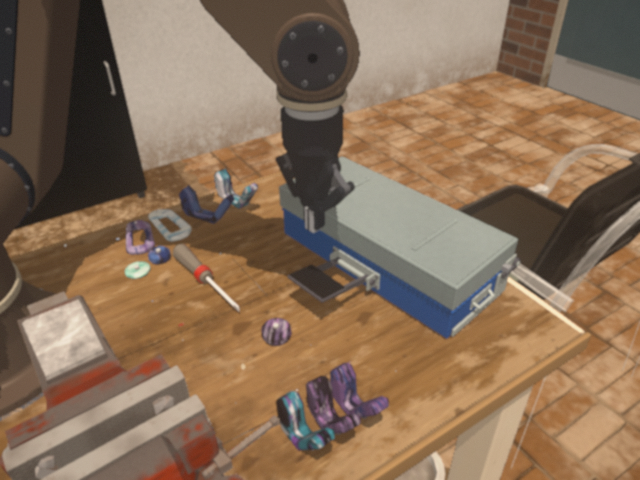

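Request:
{"method": "move_arm", "body": {"increments": [{"dx": 40,"dy": 3,"dz": -1,"wx": 0,"wy": 0,"wz": 0,"claw": 0},{"dx": 75,"dy": 3,"dz": -1,"wx": 0,"wy": 0,"wz": 0,"claw": 0},{"dx": 86,"dy": 3,"dz": -1,"wx": 0,"wy": 0,"wz": 0,"claw": 0},{"dx": 90,"dy": 3,"dz": -1,"wx": 0,"wy": 0,"wz": 0,"claw": 0},{"dx": 94,"dy": 3,"dz": -1,"wx": 0,"wy": 0,"wz": 0,"claw": 0},{"dx": 98,"dy": 3,"dz": -1,"wx": 0,"wy": 0,"wz": 0,"claw": 0},{"dx": 101,"dy": 3,"dz": -1,"wx": 0,"wy": 0,"wz": 0,"claw": 0},{"dx": 101,"dy": 3,"dz": -1,"wx": 0,"wy": 0,"wz": 0,"claw": 0}]}}

```text
clock: 3.0
position: [432.9, -180.7, 50.3]
tcp_rot: [-0.452, 0.544, -0.452, -0.544]
ft_force: [-5.0, 2.7, 10.9]
grip_width: 0.0
```

```bash
python3 - <<'E'
from h import *
goal(box(-165,0,33),1)
E
```

```text
d [17.3  0.8 -0.5] w [0.2 0.  0. ] | tcp box [-164.2    0.5   50.3] F [-4.96  2.66 10.87] grip 0.0 t 3.0 tilt [ 0.  0. -1.]
```

Request:
{"method": "move_arm", "body": {"increments": [{"dx": 3,"dy": 0,"dz": 0,"wx": 0,"wy": 0,"wz": 0,"claw": 0},{"dx": 6,"dy": 1,"dz": 0,"wx": 0,"wy": 0,"wz": 0,"claw": 0},{"dx": 9,"dy": 1,"dz": 0,"wx": 0,"wy": 0,"wz": 0,"claw": 0},{"dx": 11,"dy": 2,"dz": 0,"wx": 0,"wy": 0,"wz": 0,"claw": 0},{"dx": 13,"dy": 2,"dz": 0,"wx": 0,"wy": 0,"wz": 0,"claw": 0},{"dx": 15,"dy": 2,"dz": 0,"wx": 0,"wy": 0,"wz": 0,"claw": 0},{"dx": 15,"dy": 2,"dz": 0,"wx": 0,"wy": 0,"wz": 0,"claw": 0}]}}

```text
clock: 3.58
position: [431.5, -181.3, 35.6]
tcp_rot: [-0.452, 0.544, -0.452, -0.543]
ft_force: [-2.0, 1.5, 5.6]
grip_width: -0.2
```

```bash
python3 - <<'E'
from h import *
goal(box(-165,0,33),1)
s=snapshot("scene"); cv2.imwrite("pics/s2.png",s["img"][:,:,::-1])
E
```

```text
d [ 2.6 -0.7 -0.1] w [ 0.2 -0.   0.1] | tcp box [-1.657e+02  1.000e-01  3.560e+01] F [-2.01  1.5   5.6 ] grip -0.2 t 3.58 tilt [ 0.001 -0.001 -1.   ]
```

View pics/s2.png

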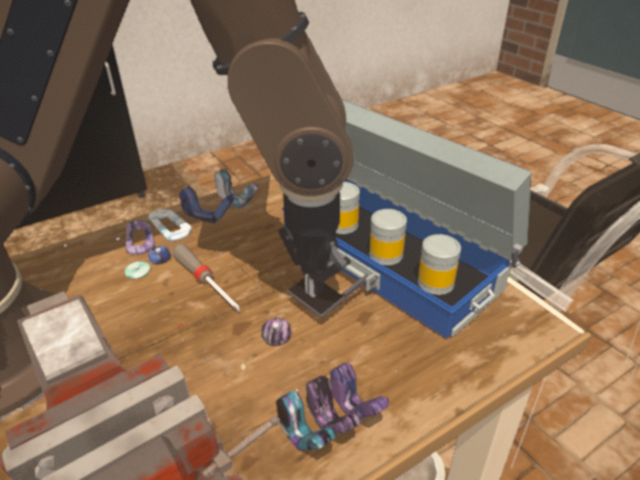

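The lid is up with three tins visible (tops near (345,192), (388,220), (440,246)); I'm still about 2 mm short of the stop, so I go on down.

Request:
{"method": "move_arm", "body": {"increments": [{"dx": 1,"dy": 0,"dz": 0,"wx": 0,"wy": 0,"wz": 0,"claw": 0},{"dx": 2,"dy": 0,"dz": 0,"wx": 0,"wy": 0,"wz": 0,"claw": 0},{"dx": 3,"dy": 0,"dz": 0,"wx": 0,"wy": 0,"wz": 0,"claw": 0},{"dx": 3,"dy": 0,"dz": 0,"wx": 0,"wy": 0,"wz": 0,"claw": 0}]}}

```text
clock: 3.97
position: [431.5, -181.3, 32.9]
tcp_rot: [-0.452, 0.544, -0.452, -0.543]
ft_force: [-3.1, 2.3, 10.7]
grip_width: 0.3
```

Request:
{"method": "move_arm", "body": {"increments": [{"dx": 0.7,"dy": 0,"dz": 0,"wx": 0,"wy": 0,"wz": 0,"claw": 0},{"dx": 1,"dy": 0,"dz": 0,"wx": 0,"wy": 0,"wz": 0,"claw": 0},{"dx": 1,"dy": 0,"dz": 0,"wx": 0,"wy": 0,"wz": 0,"claw": 0}]}}

```text
clock: 4.22
position: [431.5, -181.3, 32.5]
tcp_rot: [-0.452, 0.545, -0.452, -0.543]
ft_force: [-4.5, 3.2, 20.1]
grip_width: 0.1
```

Request:
{"method": "move_arm", "body": {"increments": [{"dx": -10,"dy": 0,"dz": 0,"wx": 0,"wy": 0,"wz": 0,"claw": 0},{"dx": -25,"dy": 0,"dz": 0,"wx": 0,"wy": 0,"wz": 0,"claw": 0},{"dx": -60,"dy": 0,"dz": 0,"wx": 0,"wy": 0,"wz": 0,"claw": 0},{"dx": -100,"dy": 0,"dz": 0,"wx": 0,"wy": 0,"wz": 0,"claw": 0},{"dx": -140,"dy": 0,"dz": 0,"wx": 0,"wy": 0,"wz": 0,"claw": 85},{"dx": -180,"dy": 0,"dz": 0,"wx": 0,"wy": 0,"wz": 0,"claw": 85},{"dx": -180,"dy": 0,"dz": 0,"wx": 0,"wy": 0,"wz": 0,"claw": 85}]}}

```text
clock: 4.8
position: [433.3, -182.4, 218.3]
tcp_rot: [-0.453, 0.548, -0.451, -0.54]
ft_force: [0.6, 0.6, -0.7]
grip_width: 35.9
```

```bash
python3 - <<'E'
from h import *
s=snapshot("top"); cv2.imwrite("pics/t3.png",s["img"][:,:,::-1]); np.savez("top3.npz",**s)
s=snapshot("scene"); cv2.imwrite("pics/s3.png",s["img"][:,:,::-1]); np.savez("scene3.npz",**s)
E
```

```text
(no output)
```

View pics/t3.png

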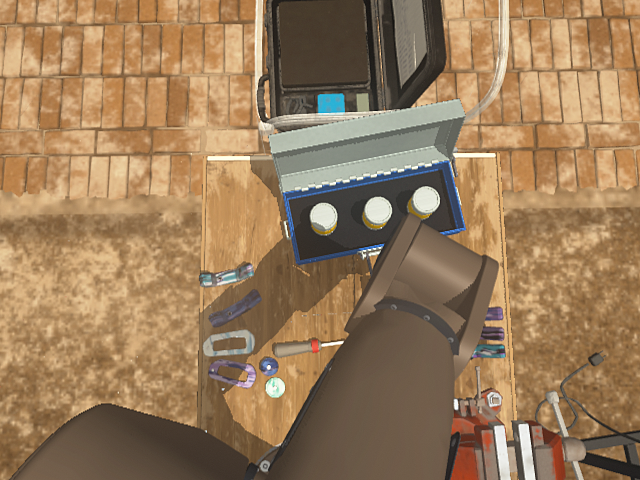

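View pics/s3.png

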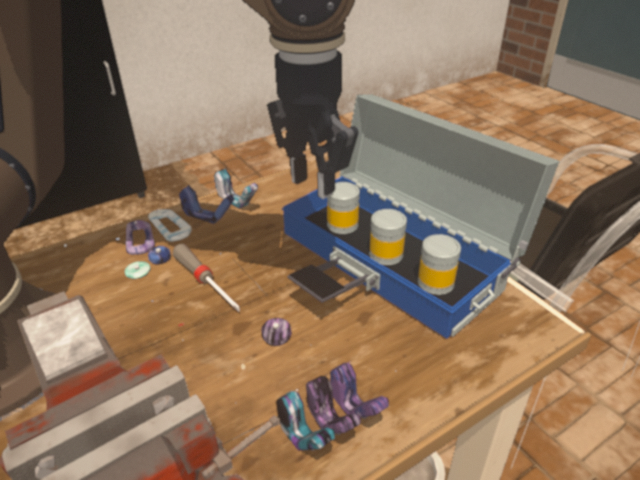

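```bash
python3 - <<'E'
from h import *
s=dict(np.load("top3.npz")); P=pts(s); I=s["img"].astype(int); b=inbox(P)
m=((P[...,2]>88)&(P[...,2]<104)&(abs(b[...,0])<60)&(abs(b[...,1])<165)).astype(np.uint8)
n,l,st,c=cv2.connectedComponentsWithStats(m)
for i in range(1,n):
    if st[i,4]>100:
        q=P[l==i]; (x,y),r=cv2.minEnclosingCircle(q[:,:2].astype(np.float32))
        print(st[i],c[i].round(1),"mean",q.mean(0).round(1),"circ",round(x,1),round(y,1),round(r,1),"box",inbox(np.array([x,y,96.])).round(1),inbox(q.mean(0)).round(1),"ray",inbox(ray(s,*c[i],96)).round(1))
# box inner floor extents check
m=((P[...,2]>15)&(P[...,2]<30)&(abs(b[...,0])<90)&(abs(b[...,1])<190)); q=b[m]; print("floor",np.percentile(q,[1,99],axis=0).round(1))
m=((abs(P[...,2]-65)<4)&(abs(b[...,0])<90)&(abs(b[...,1])<190)); q=b[m]; print("rim",np.percentile(q,[1,99],axis=0).round(1))
goal(box(0,0,250),1)
E
```

```text
[412 186  28  27 586] [425.8 199.2] mean [ 609.3 -254.5   93.4] circ 609.8 -254.5 28.3 box [  -3.5 -104.1   96. ] [  -4.1 -104.    93.4] ray [  -4.6 -103.3   96. ]
[365 196  27  28 589] [377.9 209.5] mean [ 589.1 -156.8   93.8] circ 589.7 -156.7 28.2 box [-5.7 -4.3 96. ] [-6.3 -4.3 93.8] ray [-6.8 -3.9 96. ]
[310 202  28  28 587] [323.3 215.5] mean [578.2 -46.3  93.9] circ 578.6 -46.2 28.2 box [  3.4 106.4  96. ] [  3.  106.4  93.9] ray [  2.5 106.5  96. ]
floor [[ -73.5 -174.6   16.5]
 [  73.   172.8   27.8]]
rim [[ -75.6 -185.8   61.1]
 [  89.7  178.1   68.8]]
d [ -36.4 -165.8   -0.4] w [ 0.2 -0.2  0.2] | tcp box [-1.657e+02 -2.000e-01  2.129e+02] F [ 0.38 -0.68 -1.27] grip 50.4 t 4.9 tilt [ 0.005 -0.003 -1.   ]
```

```bash
python3 - <<'E'
from h import *
goal([609.5,-254.4,180],1)
E
```

```text
d [  33.9 -161.4 -104. ] w [ 0.2 -0.2  0.2] | tcp box [-1.657e+02 -2.000e-01  2.129e+02] F [ 0.38 -0.68 -1.27] grip 50.4 t 4.9 tilt [ 0.005 -0.003 -1.   ]
```

Request:
{"method": "move_arm", "body": {"increments": [{"dx": 34,"dy": -161,"dz": -104,"wx": 0,"wy": 0,"wz": 0,"claw": 85},{"dx": 34,"dy": -161,"dz": -104,"wx": 0,"wy": 0,"wz": 0,"claw": 85},{"dx": 34,"dy": -161,"dz": -104,"wx": 0,"wy": 0,"wz": 0,"claw": 85},{"dx": 34,"dy": -161,"dz": -104,"wx": 0,"wy": 0,"wz": 0,"claw": 85},{"dx": 34,"dy": -161,"dz": -104,"wx": 0,"wy": 0,"wz": 0,"claw": 85},{"dx": 34,"dy": -161,"dz": -104,"wx": 0,"wy": 0,"wz": 0,"claw": 85},{"dx": 34,"dy": -161,"dz": -104,"wx": 0,"wy": 0,"wz": 0,"claw": 85},{"dx": 34,"dy": -161,"dz": -104,"wx": 0,"wy": 0,"wz": 0,"claw": 85}]}}

```text
clock: 5.57
position: [607.4, -254.2, 175.3]
tcp_rot: [0.452, -0.543, 0.452, 0.545]
ft_force: [-0.4, 0.2, -0.2]
grip_width: 85.0
```

```bash
python3 - <<'E'
from h import *
goal([609.5,-254.4,42],1)
s=snapshot("wrist"); cv2.imwrite("pics/w4.png",s["img"][:,:,::-1])
P=pts(s);b=inbox(P)
m=((P[...,2]>88)&(P[...,2]<104)&(abs(b[...,0])<60)&(abs(b[...,1])<165)).astype(np.uint8)
n,l,st,c=cv2.connectedComponentsWithStats(m)
for i in range(1,n):
    if st[i,4]>300:
        q=P[l==i]; print(st[i],q.mean(0).round(1),cv2.minEnclosingCircle(q[:,:2].astype(np.float32)))
E
```

```text
d [133.3  -2.2  -0.8] w [ 0.1  0.1 -0.1] | tcp box [  -5.8 -103.4  175.3] F [-0.43  0.24 -0.19] grip 85.0 t 5.57 tilt [-0.002  0.001 -1.   ]
[ 420  206   83   78 4984] [ 587.  -158.2   94.9] ((588.137451171875, -157.1684112548828), 28.168067932128906)
[ 280  209   80   78 4793] [ 607.2 -254.9   94.9] ((608.4891967773438, -254.9558868408203), 28.195310592651367)
[ 570  219   70   77 4343] [577.5 -52.7  94.7] ((577.6586303710938, -47.009239196777344), 28.330421447753906)
```

View pics/w4.png

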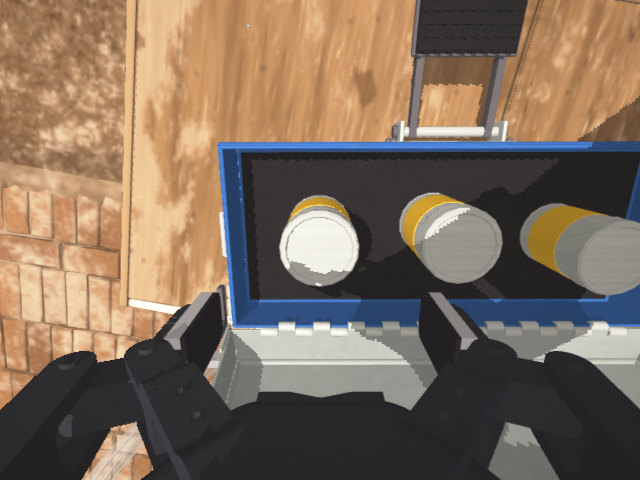

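Request:
{"method": "move_arm", "body": {"increments": [{"dx": 30,"dy": -1.7,"dz": 0,"wx": 0,"wy": 0,"wz": 0,"claw": 85},{"dx": 65,"dy": -1.7,"dz": -0.3,"wx": 0,"wy": 0,"wz": 0,"claw": 85},{"dx": 100,"dy": -1.7,"dz": -0.5,"wx": 0,"wy": 0,"wz": 0,"claw": 85},{"dx": 122,"dy": -1.7,"dz": -0.5,"wx": 0,"wy": 0,"wz": 0,"claw": 85},{"dx": 133,"dy": -1.7,"dz": -0.5,"wx": 0,"wy": 0,"wz": 0,"claw": 85},{"dx": 133,"dy": -1.7,"dz": -0.5,"wx": 0,"wy": 0,"wz": 0,"claw": 85},{"dx": 133,"dy": -1.7,"dz": -0.5,"wx": 0,"wy": 0,"wz": 0,"claw": 70},{"dx": 133,"dy": -1.7,"dz": -0.5,"wx": 0,"wy": 0,"wz": 0,"claw": 64},{"dx": 133,"dy": -1.7,"dz": -0.5,"wx": 0,"wy": 0,"wz": 0,"claw": 58},{"dx": 133,"dy": -1.7,"dz": -0.5,"wx": 0,"wy": 0,"wz": 0,"claw": 50},{"dx": 133,"dy": -1.7,"dz": -0.5,"wx": 0,"wy": 0,"wz": 0,"claw": 40},{"dx": 133,"dy": -1.7,"dz": -0.5,"wx": 0,"wy": 0,"wz": 0,"claw": 40},{"dx": 133,"dy": -1.7,"dz": -0.5,"wx": 0,"wy": 0,"wz": 0,"claw": 40},{"dx": 133,"dy": -1.7,"dz": -0.5,"wx": 0,"wy": 0,"wz": 0,"claw": 40}]}}

```text
clock: 6.78
position: [610.6, -255.5, 45.5]
tcp_rot: [-0.453, 0.545, -0.452, -0.543]
ft_force: [-1.7, 1.4, 7.7]
grip_width: 54.9
```

```bash
python3 - <<'E'
from h import *
goal([609,-254.6,42],1); print(env.observe()["position"],env.observe()["torque"])
E
```

```text
d [3.5 1.4 1.2] w [ 0.1 -0.1  0.1] | tcp box [  -3.  -105.2   45.5] F [-1.67  1.42  7.66] grip 54.9 t 6.78 tilt [ 0.003 -0.001 -1.   ]
[ 610.56023217 -255.4892031    45.48646686] [ 0.28676354  0.2971746  -0.01599136]
```

Request:
{"method": "move_arm", "body": {"increments": [{"dx": -6,"dy": 0,"dz": 0,"wx": 0,"wy": 0,"wz": 0,"claw": 40},{"dx": -20,"dy": 0,"dz": 0,"wx": 0,"wy": 0,"wz": 0,"claw": 40},{"dx": -40,"dy": 0,"dz": 0,"wx": 0,"wy": 0,"wz": 0,"claw": 40},{"dx": -60,"dy": 0,"dz": 0,"wx": 0,"wy": 0,"wz": 0,"claw": 40},{"dx": -75,"dy": 0,"dz": 0,"wx": 0,"wy": 0,"wz": 0,"claw": 40},{"dx": -80,"dy": 0,"dz": 0,"wx": 0,"wy": 0,"wz": 0,"claw": 40},{"dx": -80,"dy": 0,"dz": 0,"wx": 0,"wy": 0,"wz": 0,"claw": 40},{"dx": -80,"dy": 0,"dz": 0,"wx": 0,"wy": 0,"wz": 0,"claw": 40},{"dx": -80,"dy": 0,"dz": 0,"wx": 0,"wy": 0,"wz": 0,"claw": 40},{"dx": -80,"dy": 0,"dz": 0,"wx": 0,"wy": 0,"wz": 0,"claw": 40},{"dx": -80,"dy": 0,"dz": 0,"wx": 0,"wy": 0,"wz": 0,"claw": 40},{"dx": -80,"dy": 0,"dz": 0,"wx": 0,"wy": 0,"wz": 0,"claw": 40}]}}

```text
clock: 7.78
position: [609.7, -255.2, 122.6]
tcp_rot: [0.452, -0.543, 0.452, 0.544]
ft_force: [0.4, -0.1, -4.4]
grip_width: 54.9
```

```bash
python3 - <<'E'
from h import *
for i in range(6):
    o=env.observe(); print(o["ft_force"].round(2),o["torque"].round(3),o["joint_efforts"].round(2),o["position"].round(1)); s=snapshot("scene")
cv2.imwrite("pics/s5.png",s["img"][:,:,::-1])
E
```

```text
[ 0.38 -0.14 -4.4 ] [ 0.014 -0.064  0.014] [ 0.000e+00 -7.118e+01 -2.380e+01 -0.000e+00  1.000e-02 -0.000e+00] [ 609.7 -255.2  122.6]
[-0.42 -0.13 -3.72] [0.004 0.025 0.027] [ -0.   -71.12 -23.81  -0.     0.     0.  ] [ 609.8 -255.3  122.7]
[ 0.04 -0.01 -3.34] [-0.026  0.028  0.002] [ -0.   -71.09 -23.82  -0.     0.    -0.  ] [ 609.8 -255.3  122.9]
[-0.27  1.09 -3.97] [ 0.04  -0.041 -0.025] [ -0.   -71.09 -23.83  -0.     0.     0.  ] [ 609.8 -255.3  123. ]
[ 0.2  -0.3  -3.99] [0.02  0.042 0.03 ] [ -0.   -71.09 -23.85  -0.     0.    -0.  ] [ 609.9 -255.3  123.1]
[ 0.06  0.18 -3.57] [-0.036 -0.015 -0.015] [ -0.   -71.1  -23.86  -0.     0.     0.  ] [ 609.9 -255.3  123.2]
```

View pics/s5.png

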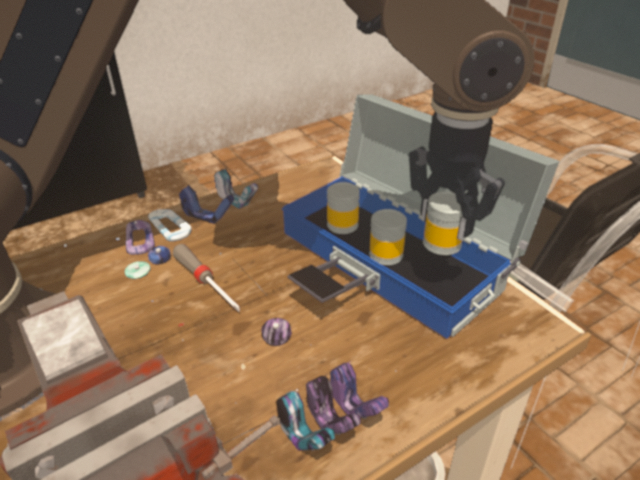

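Request:
{"method": "move_arm", "body": {"increments": [{"dx": 25,"dy": 0,"dz": 0,"wx": 0,"wy": 0,"wz": 0,"claw": 40},{"dx": 50,"dy": 0,"dz": 0,"wx": 0,"wy": 0,"wz": 0,"claw": 40},{"dx": 65,"dy": 0,"dz": 0,"wx": 0,"wy": 0,"wz": 0,"claw": 40},{"dx": 72,"dy": 0,"dz": 0,"wx": 0,"wy": 0,"wz": 0,"claw": 40},{"dx": 75,"dy": 0,"dz": 0,"wx": 0,"wy": 0,"wz": 0,"claw": 40},{"dx": 77,"dy": 0,"dz": 0,"wx": 0,"wy": 0,"wz": 0,"claw": 40},{"dx": 78,"dy": 0,"dz": 0,"wx": 0,"wy": 0,"wz": 0,"claw": 40},{"dx": 78,"dy": 0,"dz": 0,"wx": 0,"wy": 0,"wz": 0,"claw": 40}]}}

```text
clock: 8.75
position: [610.3, -255.5, 46.1]
tcp_rot: [-0.452, 0.544, -0.452, -0.543]
ft_force: [-0.5, 0.3, -4.5]
grip_width: 54.8
```

Request:
{"method": "move_arm", "body": {"increments": [{"dx": 1,"dy": 0,"dz": 0,"wx": 0,"wy": 0,"wz": 0,"claw": 40},{"dx": 1.5,"dy": 0,"dz": 0,"wx": 0,"wy": 0,"wz": 0,"claw": 40},{"dx": 1.5,"dy": 0,"dz": 0,"wx": 0,"wy": 0,"wz": 0,"claw": 40}]}}

```text
clock: 9.0
position: [610.4, -255.6, 45.5]
tcp_rot: [-0.452, 0.544, -0.452, -0.543]
ft_force: [-0.9, 0.9, 7.0]
grip_width: 54.7
```

Request:
{"method": "move_arm", "body": {"increments": [{"dx": 0,"dy": 0,"dz": 0,"wx": 0,"wy": 0,"wz": 0,"claw": 58},{"dx": 0,"dy": 0,"dz": 0,"wx": 0,"wy": 0,"wz": 0,"claw": 64},{"dx": 0,"dy": 0,"dz": 0,"wx": 0,"wy": 0,"wz": 0,"claw": 72},{"dx": 0,"dy": 0,"dz": 0,"wx": 0,"wy": 0,"wz": 0,"claw": 85},{"dx": 0,"dy": 0,"dz": 0,"wx": 0,"wy": 0,"wz": 0,"claw": 85},{"dx": 0,"dy": 0,"dz": 0,"wx": 0,"wy": 0,"wz": 0,"claw": 85},{"dx": -20,"dy": 0,"dz": 0,"wx": 0,"wy": 0,"wz": 0,"claw": 85},{"dx": -50,"dy": 0,"dz": 0,"wx": 0,"wy": 0,"wz": 0,"claw": 85},{"dx": -85,"dy": 0,"dz": 0,"wx": 0,"wy": 0,"wz": 0,"claw": 85},{"dx": -120,"dy": 0,"dz": 0,"wx": 0,"wy": 0,"wz": 0,"claw": 85},{"dx": -133,"dy": 0,"dz": 0,"wx": 0,"wy": 0,"wz": 0,"claw": 85},{"dx": -133,"dy": 0,"dz": 0,"wx": 0,"wy": 0,"wz": 0,"claw": 85}]}}

```text
clock: 10.0
position: [611.1, -255.9, 180.9]
tcp_rot: [-0.453, 0.546, -0.452, -0.541]
ft_force: [0.4, -0.1, -0.4]
grip_width: 84.6
```

```bash
cat >> h.py <<'E'
def tins(name):
    s=snapshot("wrist"); cv2.imwrite(f"pics/{name}.png",s["img"][:,:,::-1])
    P=pts(s);b=inbox(P)
    m=((P[...,2]>88)&(P[...,2]<104)&(abs(b[...,0])<60)&(abs(b[...,1])<165)).astype(np.uint8)
    n,l,st,c=cv2.connectedComponentsWithStats(m)
    for i in range(1,n):
        if st[i,4]>300:
            q=P[l==i]; (x,y),r=cv2.minEnclosingCircle(q[:,:2].astype(np.float32)); print("tin",round(x,1),round(y,1),round(r,1),"z sd",q[:,2].mean().round(1),q[:,2].std().round(2),"touch edge",st[i,0]+st[i,2]>=640 or st[i,0]==0)
E
python3 - <<'E'
from h import *
tins("w6")
goal([589,-157,175],1)
E
```

```text
tin 588.4 -157.1 28.4 z sd 94.9 1.26 touch edge False
tin 608.4 -255.4 28.1 z sd 94.9 1.05 touch edge False
tin 577.6 -47.5 28.3 z sd 94.7 1.66 touch edge True
d [  3.2   3.1 100.8] w [ 0.1 -0.1  0.1] | tcp box [  -3.2 -105.2  178.4] F [ 0.82  0.57 -0.52] grip 85.1 t 10.05 tilt [ 0.003 -0.001 -1.   ]
```

View pics/w6.png

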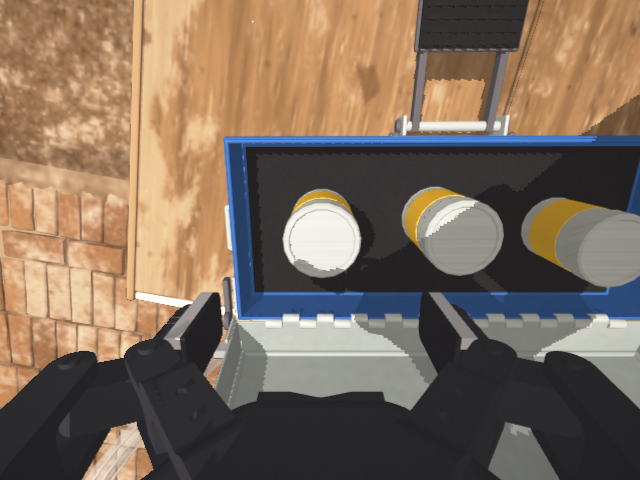

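Request:
{"method": "move_arm", "body": {"increments": [{"dx": 0,"dy": 3,"dz": 35,"wx": 0,"wy": 0,"wz": 0,"claw": 85},{"dx": 0,"dy": 3,"dz": 75,"wx": 0,"wy": 0,"wz": 0,"claw": 85},{"dx": 0,"dy": 3,"dz": 101,"wx": 0,"wy": 0,"wz": 0,"claw": 85},{"dx": 0,"dy": 3,"dz": 101,"wx": 0,"wy": 0,"wz": 0,"claw": 85},{"dx": 0,"dy": 3,"dz": 101,"wx": 0,"wy": 0,"wz": 0,"claw": 85},{"dx": 0,"dy": 3,"dz": 101,"wx": 0,"wy": 0,"wz": 0,"claw": 85},{"dx": 0,"dy": 3,"dz": 101,"wx": 0,"wy": 0,"wz": 0,"claw": 85}]}}

```text
clock: 10.63
position: [588.6, -157.4, 176.0]
tcp_rot: [0.452, -0.543, 0.453, 0.544]
ft_force: [-0.4, 0.4, -0.1]
grip_width: 85.0
```

```bash
python3 - <<'E'
from h import *
goal([589,-157,42],1)
E
```

```text
d [134.   -0.5   0.3] w [ 0.  0. -0.] | tcp box [ -6.9  -4.8 176. ] F [-0.4  0.4 -0.1] grip 85.0 t 10.63 tilt [-0.001  0.    -1.   ]
```

Request:
{"method": "move_arm", "body": {"increments": [{"dx": 30,"dy": 0,"dz": 0,"wx": 0,"wy": 0,"wz": 0,"claw": 85},{"dx": 65,"dy": 0,"dz": 0,"wx": 0,"wy": 0,"wz": 0,"claw": 85},{"dx": 100,"dy": 0,"dz": 0,"wx": 0,"wy": 0,"wz": 0,"claw": 85},{"dx": 122,"dy": 0,"dz": 0,"wx": 0,"wy": 0,"wz": 0,"claw": 85},{"dx": 132,"dy": 0,"dz": 0,"wx": 0,"wy": 0,"wz": 0,"claw": 85},{"dx": 132,"dy": 0,"dz": 0,"wx": 0,"wy": 0,"wz": 0,"claw": 85},{"dx": 132,"dy": 0,"dz": 0,"wx": 0,"wy": 0,"wz": 0,"claw": 70},{"dx": 132,"dy": 0,"dz": 0,"wx": 0,"wy": 0,"wz": 0,"claw": 64},{"dx": 132,"dy": 0,"dz": 0,"wx": 0,"wy": 0,"wz": 0,"claw": 58},{"dx": 132,"dy": 0,"dz": 0,"wx": 0,"wy": 0,"wz": 0,"claw": 50},{"dx": 132,"dy": 0,"dz": 0,"wx": 0,"wy": 0,"wz": 0,"claw": 40},{"dx": 132,"dy": 0,"dz": 0,"wx": 0,"wy": 0,"wz": 0,"claw": 40},{"dx": 132,"dy": 0,"dz": 0,"wx": 0,"wy": 0,"wz": 0,"claw": 40},{"dx": 132,"dy": 0,"dz": 0,"wx": 0,"wy": 0,"wz": 0,"claw": 40}]}}

```text
clock: 11.8
position: [589.3, -156.9, 46.7]
tcp_rot: [-0.453, 0.545, -0.452, -0.543]
ft_force: [-0.8, -0.7, 6.0]
grip_width: 54.8
```

Request:
{"method": "move_arm", "body": {"increments": [{"dx": -6,"dy": 0,"dz": 0,"wx": 0,"wy": 0,"wz": 0,"claw": 40},{"dx": -20,"dy": 0,"dz": 0,"wx": 0,"wy": 0,"wz": 0,"claw": 40},{"dx": -40,"dy": 0,"dz": 0,"wx": 0,"wy": 0,"wz": 0,"claw": 40},{"dx": -60,"dy": 0,"dz": 0,"wx": 0,"wy": 0,"wz": 0,"claw": 40},{"dx": -75,"dy": 0,"dz": 0,"wx": 0,"wy": 0,"wz": 0,"claw": 40},{"dx": -80,"dy": 0,"dz": 0,"wx": 0,"wy": 0,"wz": 0,"claw": 40},{"dx": -80,"dy": 0,"dz": 0,"wx": 0,"wy": 0,"wz": 0,"claw": 40},{"dx": -80,"dy": 0,"dz": 0,"wx": 0,"wy": 0,"wz": 0,"claw": 40},{"dx": -80,"dy": 0,"dz": 0,"wx": 0,"wy": 0,"wz": 0,"claw": 40},{"dx": -80,"dy": 0,"dz": 0,"wx": 0,"wy": 0,"wz": 0,"claw": 40},{"dx": -80,"dy": 0,"dz": 0,"wx": 0,"wy": 0,"wz": 0,"claw": 40},{"dx": -80,"dy": 0,"dz": 0,"wx": 0,"wy": 0,"wz": 0,"claw": 40}]}}

```text
clock: 12.8
position: [588.4, -156.5, 124.2]
tcp_rot: [0.452, -0.543, 0.452, 0.544]
ft_force: [-0.1, -0.6, -3.1]
grip_width: 54.8
```

```bash
python3 - <<'E'
from h import *
for i in range(6):
    o=env.observe(); print(o["ft_force"].round(2),o["position"].round(1)); s=snapshot("scene")
cv2.imwrite("pics/s7.png",s["img"][:,:,::-1])
E
```

```text
[-0.08 -0.6  -3.07] [ 588.4 -156.5  124.2]
[ 0.37 -0.64 -2.34] [ 588.4 -156.5  124.3]
[ 0.25 -0.4  -1.89] [ 588.5 -156.5  124.4]
[ 0.4   0.69 -2.85] [ 588.5 -156.6  124.5]
[ 0.08  0.12 -2.53] [ 588.5 -156.5  124.6]
[ 0.22 -0.61 -1.84] [ 588.5 -156.6  124.7]
```

View pics/s7.png

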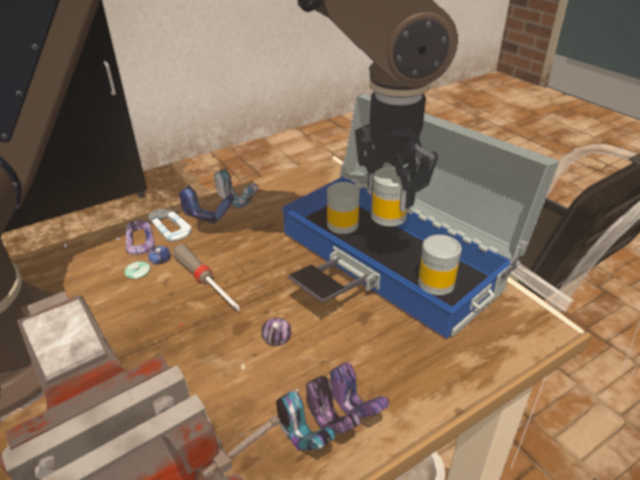

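Request:
{"method": "move_arm", "body": {"increments": [{"dx": 25,"dy": 0,"dz": 0,"wx": 0,"wy": 0,"wz": 0,"claw": 40},{"dx": 50,"dy": 0,"dz": 0,"wx": 0,"wy": 0,"wz": 0,"claw": 40},{"dx": 65,"dy": 0,"dz": 0,"wx": 0,"wy": 0,"wz": 0,"claw": 40},{"dx": 72,"dy": 0,"dz": 0,"wx": 0,"wy": 0,"wz": 0,"claw": 40},{"dx": 75,"dy": 0,"dz": 0,"wx": 0,"wy": 0,"wz": 0,"claw": 40},{"dx": 77,"dy": 0,"dz": 0,"wx": 0,"wy": 0,"wz": 0,"claw": 40},{"dx": 78.5,"dy": 0,"dz": 0,"wx": 0,"wy": 0,"wz": 0,"claw": 40},{"dx": 79.5,"dy": 0,"dz": 0,"wx": 0,"wy": 0,"wz": 0,"claw": 40},{"dx": 79.5,"dy": 0,"dz": 0,"wx": 0,"wy": 0,"wz": 0,"claw": 40}]}}

```text
clock: 13.85
position: [589.0, -156.7, 46.7]
tcp_rot: [-0.452, 0.544, -0.452, -0.543]
ft_force: [-1.6, 0.0, 3.9]
grip_width: 54.8
```

On the floor again (46.7 mm as at pick-up, now pushing up 3.9 N). Release and rise.

Request:
{"method": "move_arm", "body": {"increments": [{"dx": 0,"dy": 0,"dz": 0,"wx": 0,"wy": 0,"wz": 0,"claw": 58},{"dx": 0,"dy": 0,"dz": 0,"wx": 0,"wy": 0,"wz": 0,"claw": 64},{"dx": 0,"dy": 0,"dz": 0,"wx": 0,"wy": 0,"wz": 0,"claw": 72},{"dx": 0,"dy": 0,"dz": 0,"wx": 0,"wy": 0,"wz": 0,"claw": 85},{"dx": 0,"dy": 0,"dz": 0,"wx": 0,"wy": 0,"wz": 0,"claw": 85},{"dx": 0,"dy": 0,"dz": 0,"wx": 0,"wy": 0,"wz": 0,"claw": 85},{"dx": -20,"dy": 0,"dz": 0,"wx": 0,"wy": 0,"wz": 0,"claw": 85},{"dx": -50,"dy": 0,"dz": 0,"wx": 0,"wy": 0,"wz": 0,"claw": 85},{"dx": -85,"dy": 0,"dz": 0,"wx": 0,"wy": 0,"wz": 0,"claw": 85},{"dx": -120,"dy": 0,"dz": 0,"wx": 0,"wy": 0,"wz": 0,"claw": 85},{"dx": -133,"dy": 0,"dz": 0,"wx": 0,"wy": 0,"wz": 0,"claw": 85},{"dx": -133,"dy": 0,"dz": 0,"wx": 0,"wy": 0,"wz": 0,"claw": 85}]}}

```text
clock: 14.85
position: [589.8, -157.0, 182.1]
tcp_rot: [-0.453, 0.546, -0.451, -0.542]
ft_force: [0.7, -0.4, -0.6]
grip_width: 84.9
```

```bash
python3 - <<'E'
from h import *
tins("w8")
goal([578.2,-46.5,175],1)
E
```

```text
tin 587.9 -156.7 28.1 z sd 94.9 1.05 touch edge False
tin 608.3 -255.7 28.5 z sd 94.6 1.25 touch edge False
tin 577.4 -46.6 28.5 z sd 94.9 1.3 touch edge False
d [  4.7  -9.4 110.3] w [ 0.1 -0.1  0.2] | tcp box [ -6.4  -4.1 179.8] F [-0.63 -0.4  -0.96] grip 85.1 t 14.9 tilt [ 0.003 -0.001 -1.   ]
```

View pics/w8.png

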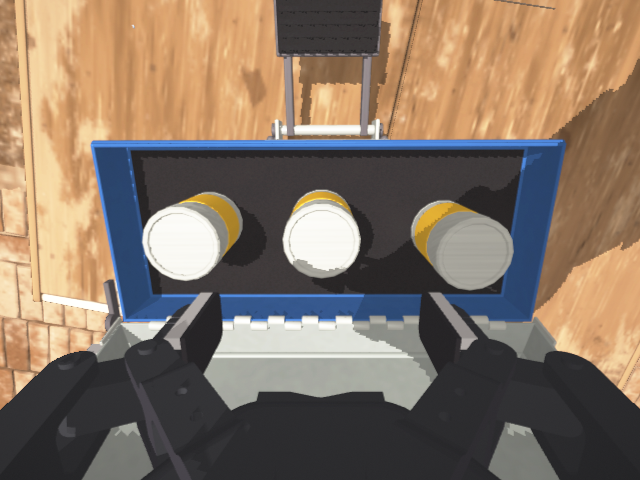

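All three stand upright: tops at (182,243), (321,240), (463,243). Next, the left (+y) tin.

Request:
{"method": "move_arm", "body": {"increments": [{"dx": 0,"dy": -5,"dz": 35,"wx": 0,"wy": 0,"wz": 0,"claw": 85},{"dx": 0,"dy": -9,"dz": 75,"wx": 0,"wy": 0,"wz": 0,"claw": 85},{"dx": 0,"dy": -9,"dz": 110,"wx": 0,"wy": 0,"wz": 0,"claw": 85},{"dx": 0,"dy": -9,"dz": 110,"wx": 0,"wy": 0,"wz": 0,"claw": 85},{"dx": 0,"dy": -9,"dz": 110,"wx": 0,"wy": 0,"wz": 0,"claw": 85},{"dx": 0,"dy": -9,"dz": 110,"wx": 0,"wy": 0,"wz": 0,"claw": 85},{"dx": 0,"dy": -9,"dz": 110,"wx": 0,"wy": 0,"wz": 0,"claw": 85}]}}

```text
clock: 15.48
position: [577.4, -47.6, 177.6]
tcp_rot: [0.452, -0.543, 0.453, 0.544]
ft_force: [0.3, 0.1, 0.3]
grip_width: 84.7
```

```bash
python3 - <<'E'
from h import *
goal([578,-46.5,44],1)
E
```

```text
d [133.6  -0.9   1. ] w [ 0.  0. -0.] | tcp box [  1.9 105.3 177.6] F [0.27 0.07 0.28] grip 84.7 t 15.48 tilt [-0.001  0.    -1.   ]
```

Request:
{"method": "move_arm", "body": {"increments": [{"dx": 30,"dy": -0.5,"dz": 0.8,"wx": 0,"wy": 0,"wz": 0,"claw": 85},{"dx": 65,"dy": -0.5,"dz": 0.8,"wx": 0,"wy": 0,"wz": 0,"claw": 85},{"dx": 100,"dy": -0.5,"dz": 0.8,"wx": 0,"wy": 0,"wz": 0,"claw": 85},{"dx": 122,"dy": -0.5,"dz": 0.8,"wx": 0,"wy": 0,"wz": 0,"claw": 85},{"dx": 134,"dy": -0.5,"dz": 0.8,"wx": 0,"wy": 0,"wz": 0,"claw": 85},{"dx": 134,"dy": -0.5,"dz": 0.8,"wx": 0,"wy": 0,"wz": 0,"claw": 85},{"dx": 134,"dy": -0.5,"dz": 0.8,"wx": 0,"wy": 0,"wz": 0,"claw": 70},{"dx": 134,"dy": -0.5,"dz": 0.8,"wx": 0,"wy": 0,"wz": 0,"claw": 64},{"dx": 134,"dy": -0.5,"dz": 0.8,"wx": 0,"wy": 0,"wz": 0,"claw": 58},{"dx": 134,"dy": -0.5,"dz": 0.8,"wx": 0,"wy": 0,"wz": 0,"claw": 50},{"dx": 134,"dy": -0.5,"dz": 0.8,"wx": 0,"wy": 0,"wz": 0,"claw": 40},{"dx": 134,"dy": -0.5,"dz": 0.8,"wx": 0,"wy": 0,"wz": 0,"claw": 40},{"dx": 134,"dy": -0.5,"dz": 0.8,"wx": 0,"wy": 0,"wz": 0,"claw": 40},{"dx": 134,"dy": -0.5,"dz": 0.8,"wx": 0,"wy": 0,"wz": 0,"claw": 40}]}}

```text
clock: 16.65
position: [578.4, -46.1, 46.1]
tcp_rot: [-0.453, 0.544, -0.452, -0.543]
ft_force: [-0.7, -0.6, 5.7]
grip_width: 55.1
```

Request:
{"method": "move_arm", "body": {"increments": [{"dx": -6,"dy": 0,"dz": 0,"wx": 0,"wy": 0,"wz": 0,"claw": 40},{"dx": -20,"dy": 0,"dz": 0,"wx": 0,"wy": 0,"wz": 0,"claw": 40},{"dx": -40,"dy": 0,"dz": 0,"wx": 0,"wy": 0,"wz": 0,"claw": 40},{"dx": -60,"dy": 0,"dz": 0,"wx": 0,"wy": 0,"wz": 0,"claw": 40},{"dx": -75,"dy": 0,"dz": 0,"wx": 0,"wy": 0,"wz": 0,"claw": 40},{"dx": -80,"dy": 0,"dz": 0,"wx": 0,"wy": 0,"wz": 0,"claw": 40},{"dx": -80,"dy": 0,"dz": 0,"wx": 0,"wy": 0,"wz": 0,"claw": 40},{"dx": -80,"dy": 0,"dz": 0,"wx": 0,"wy": 0,"wz": 0,"claw": 40},{"dx": -80,"dy": 0,"dz": 0,"wx": 0,"wy": 0,"wz": 0,"claw": 40},{"dx": -80,"dy": 0,"dz": 0,"wx": 0,"wy": 0,"wz": 0,"claw": 40},{"dx": -80,"dy": 0,"dz": 0,"wx": 0,"wy": 0,"wz": 0,"claw": 40},{"dx": -80,"dy": 0,"dz": 0,"wx": 0,"wy": 0,"wz": 0,"claw": 40}]}}

```text
clock: 17.65
position: [577.6, -45.9, 123.7]
tcp_rot: [0.452, -0.543, 0.452, 0.544]
ft_force: [-0.5, -0.0, -6.5]
grip_width: 55.1
```

```bash
python3 - <<'E'
from h import *
for i in range(6):
    o=env.observe(); print(o["ft_force"].round(2),o["position"].round(1)); s=snapshot("scene")
cv2.imwrite("pics/s9.png",s["img"][:,:,::-1])
E
```

```text
[-0.53 -0.03 -6.54] [577.6 -45.9 123.7]
[ 0.22  0.16 -5.4 ] [577.6 -45.9 123.8]
[-0.35  0.63 -5.98] [577.7 -45.9 124. ]
[ 0.04  0.16 -5.75] [577.7 -45.9 124. ]
[-0.15 -0.02 -5.59] [577.7 -45.9 124.1]
[-0.14  0.44 -5.24] [577.8 -45.9 124.2]
```

View pics/s9.png

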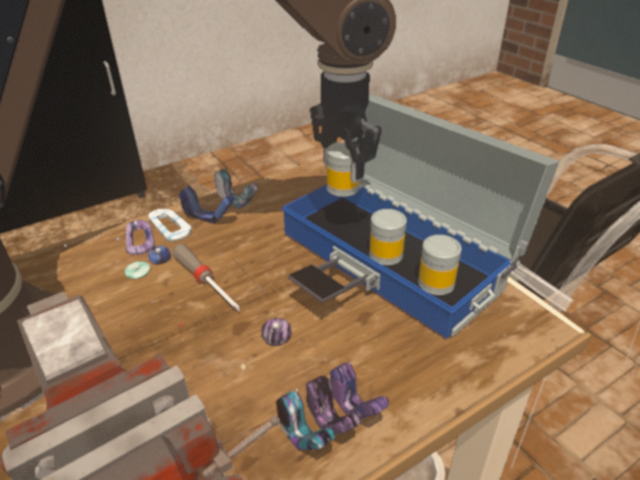

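Request:
{"method": "move_arm", "body": {"increments": [{"dx": -15,"dy": 0,"dz": 0,"wx": 0,"wy": 0,"wz": 0,"claw": 40},{"dx": -35,"dy": 0,"dz": 0,"wx": 0,"wy": 0,"wz": 0,"claw": 40},{"dx": -55,"dy": 0,"dz": 0,"wx": 0,"wy": 0,"wz": 0,"claw": 40},{"dx": -67,"dy": 0,"dz": 0,"wx": 0,"wy": 0,"wz": 0,"claw": 40},{"dx": -71,"dy": 0,"dz": 0,"wx": 0,"wy": 0,"wz": 0,"claw": 40},{"dx": -71,"dy": 0,"dz": 0,"wx": 0,"wy": 0,"wz": 0,"claw": 40},{"dx": -71,"dy": 0,"dz": 0,"wx": 0,"wy": 0,"wz": 0,"claw": 40},{"dx": -71,"dy": 0,"dz": 0,"wx": 0,"wy": 0,"wz": 0,"claw": 40},{"dx": -71,"dy": 0,"dz": 0,"wx": 0,"wy": 0,"wz": 0,"claw": 40},{"dx": -71,"dy": 0,"dz": 0,"wx": 0,"wy": 0,"wz": 0,"claw": 40},{"dx": -71,"dy": 0,"dz": 0,"wx": 0,"wy": 0,"wz": 0,"claw": 40},{"dx": -71,"dy": 0,"dz": 0,"wx": 0,"wy": 0,"wz": 0,"claw": 40},{"dx": -71,"dy": 0,"dz": 0,"wx": 0,"wy": 0,"wz": 0,"claw": 40},{"dx": -71,"dy": 0,"dz": 0,"wx": 0,"wy": 0,"wz": 0,"claw": 40},{"dx": -71,"dy": 0,"dz": 0,"wx": 0,"wy": 0,"wz": 0,"claw": 40},{"dx": -71,"dy": 0,"dz": 0,"wx": 0,"wy": 0,"wz": 0,"claw": 40}]}}

```text
clock: 19.28
position: [577.8, -45.9, 195.3]
tcp_rot: [-0.452, 0.544, -0.452, -0.544]
ft_force: [0.2, -0.9, -5.6]
grip_width: 54.9
```

```bash
python3 - <<'E'
from h import *
tins("w10")
for n in ["scene","top"]:
    s=snapshot(n); cv2.imwrite(f"pics/{n}10.png",s["img"][:,:,::-1])
o=env.observe(); print(o["position"],o["ft_force"],abs(o["dq"]).max(),o["clock"]); goal([578,-46.5,196],1)
E
```

```text
tin 587.6 -156.7 28.4 z sd 94.6 1.22 touch edge False
tin 608.0 -255.1 28.6 z sd 94.3 1.45 touch edge True
[577.73729855 -45.87406548 195.30754145] [ 0.0775146   0.22746242 -5.34763482] 0.0010807118555533483 19.4333
d [-0.7 -0.1 -0.7] w [0.1 0.  0. ] | tcp box [  2.6 106.9 195.3] F [ 0.08  0.23 -5.35] grip 54.8 t 19.43 tilt [ 0.  0. -1.]
```

View pics/scene10.png

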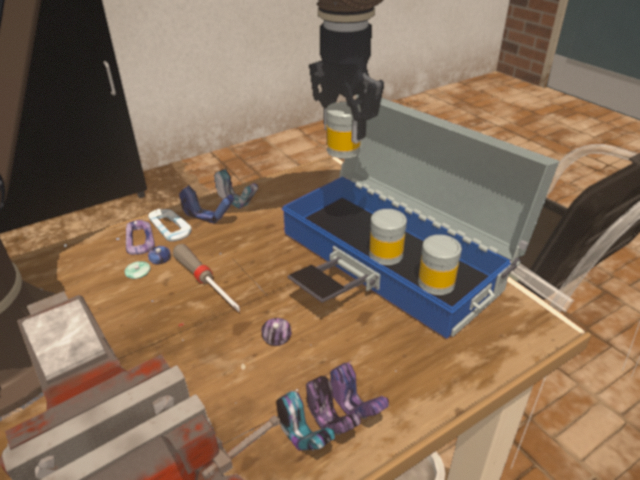

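View pics/w10.png

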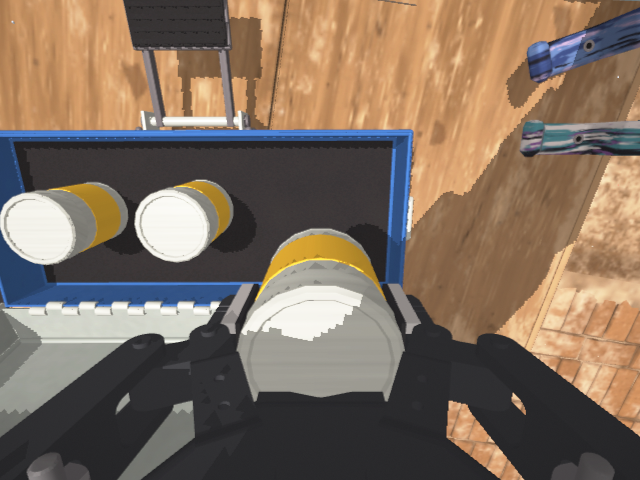

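The tin is held upright between the pads at (322,340), lifted 149 mm (TCP 46.1 → 195.3 mm). The lid is open, and the other two tins are upright in their places with tops at (38,228) and (173,224). The hooks and knob are undisturbed, so I hand in.

```bash
python3 -c "
from cell import env
print(env.close_job())"
```

```text
the job is handed in; nothing more can be done
None
```

I handed the job in at about 19.4 s, with the gripper holding the heaviest tin upright and still above its place.

- **Lid:** I pressed the pedal to its stop, where the force rose to 20 N with almost no more travel. After I let go, the lid stayed open by itself.
- **Weights:** The wrist readings averaged about 3.8 N (0.39 kg) for the right tin and 2.4 N (0.25 kg) for the middle one. The left tin read about 5.7 N (0.58 kg), so it is the fullest. The readings scatter by about ±0.6 N, which is less than the gap of about 1.9 N to the next tin.
- **Setting back:** The right and middle tins were each put back upright within about 1 mm of their places before I took the next.
- **Last checks:** The left tin was 149 mm above its place (TCP 46.1 to 195.3 mm), with the tool vertical and the grip at 55 mm. The two other tins were standing, and the hooks and knob looked undisturbed in the final pictures. No check failed or disagreed.

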